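# Hang a heater cover on the drying rail and park it against the sprung stop

## Robot

A 6-joint arm with a two-finger parallel gripper is mounted at the origin on the work surface. World frame = base frame: x ahead of the robot, y to its left, z up, the work surface at z = 0. Lengths are in m, angles in rad, forces in N, time in s.
With the tool pointing down it reaches from about 0.25 to 0.725 m from the base axis. Payload 9.7 kg.
Tool frame: the origin (TCP) lies between the finger pads; the fingertips stand 22 mm ahead of it and the grasp point (between the pads) lies 3 mm ahead of it; z points along the fingers, y is the direction in which the jaws open and shut (so a half turn about z gives the same grasp; the last joint's range is limited). The gripper opens to 85 mm and grips with 20 to 120 N. Pads are 22 mm wide; open, the fingers measure 114 mm over their backs; the gripper's body (76 mm by 85 mm) begins 54 mm behind the grasp point. The pads swing forward as they close: fully open they stand 13 mm farther back than shut.
Start: joints at [-1.224, 0.087, 0.176, 1.66, 0, 1.571], TCP at [0.187, -0.517, 0.233] pointing down, gripper open.
Joint ranges: [-3.13, 3.13], [-0.85, 1.81], [-1.15, 1.24], [-2.2, 2.28], [-1.44, 1.52], [-3.14, 3.14]. Speed limits (rad/s): [2.22, 2.22, 2.57, 3.14, 3.14, 3.14].

## Interface

Orientations are given as [roll, pitch, yaw] about the fixed x, y, z axes, in that order (R = Rz(yaw) Ry(pitch) Rx(roll)).
In Python, from bench import env, move_gripper, camera, camera_params, find_in gives the robot as it stands. Calls block until the motion is done:
- env.move_to(position, orientation): joint-space move of the TCP to a pose.
- env.move_l(position, frame=None, vel=0.15): straight line of the TCP; frame=None keeps the orientation; vel is the mean speed in m/s.
- env.move_j(angles): joint-space move.
- move_gripper(opening): finger opening in m; the grip force is fixed at half the most; returns when the fingers have stopped.
- env.pause(seconds).
- env.inverse_kinematics(position, orientation): joint angles nearest the present ones, or None.
- camera(name): name is "scene" or "side" or "wrist"; returns (picture, depth): 400x640x3 uint8, blue, green, red; 400x640 float32, m along the optical axis (not along the pixel's ray), 0 where there is no reading.
- camera_params(name): a dict with "camera_matrix" (3x3 intrinsics, pixels), "distortion" ([k1, k2, p1, p2, k3] as OpenCV has them; the pictures are not rectified), "extrinsics" (4x4, takes a point from camera to world coordinates). Camera axes: x right, y up, looking along -z (the intrinsics and any distortion apply to the point x, -y, -z); pixel columns grow to the right and rows downward; lengths in m; the calibration is good to about 2 mm. A picture is of the moment at which its call begins: read the wrist's pose just before it. camera_params takes no time and is no camera call; for the wrist camera it gives the pose at the moment of the call.
A pose or a line that the arm cannot do raises env.IKError and nothing moves.
- env.finish_job(): hands the job in, once; it reports no verdict.
Trained networks look in the newest picture that a camera, given by its name, has taken for a name from the list of things; names that differ only in an ending like _2 or _b are one class to them, and where a whole thing is asked for, a point or a joint stands for the part that bears it (a point fixed in the world has none). Each returns a list of dicts, best first, with "conf" (0 to 1); they miss things now and then, are a little off and sometimes report something else, mostly with a low value. They report only what shows in the picture. A call takes as long as a camera call.
- find_in(thing, camera): "bbox" ([centre column, centre row, width, height] in pixels, round what is visible of it).
Readings, each from a call of its own:
- env.current_time_s(): time.
- env.current_joint_positions(): joint angles.
- env.current_qvel(): joint speeds.
- env.current_effort(): joint torques, N m.
- env.current_tool_pos(): TCP position.
- env.current_orientation(): TCP orientation.
- env.current_ft_force(): force on the tool from outside, world axes, zero at the start.
- env.current_wrist_torque(): the same for the moment, N m.
- env.current_opening(): finger opening in m.
Only numpy, scipy, OpenCV 4.12 (cv2) and the standard library are available. Lean on these libraries where they do the work, as an engineer would, in place of code of your own. Each camera call takes 0.05 s, during which the arm holds its last target.

## Task

Take the heater cover on its hook-shaped hanger out of the wooden stand and hook it over the blue end of the rail, then let go of it. With the hanger let go, push it along the rail with the fingers, gently and without gripping it or ramming it, until the red stop's yellow plunger is pushed fully in, and leave it hanging there holding the plunger in. Do not disturb the tools and the jar on the bench.

Things in the scene. Friction and masses are not known exactly. Their poses are not given: they have to be found in the camera images.
- hanger: Rigid hanger, 0.35 to 0.65 kg, 192 mm tall: dark steel heater cover (plate 110 mm along its x, 8 mm thick along y, 76 mm tall), white C-shaped hook and orange grip tab above it. Origin: centre of the plate's lower edge, z up. Balanced under the tab within a few mm. Starts upright in the stand. Heights below are above this origin; hook parts are 40 mm wide in y.
- grip_tab (a point): Middle of the orange grip tab: 14 mm in the hanger's x, 24 mm in y, from 156 to 192 mm high (this point at 174 mm), above the white crown block.
- hook_seat (a point): Centre of the flat underside of the hook's crown, which rests on the rail's top when hung; 140 mm high. The crown is 34 mm in x, 40 mm in y and reaches up to 156 mm.
- hook_mouth (a point): Middle of the hook's open side (x = +14 mm, 98 mm high). Throat 22 mm wide in x, between a lip (x = 11 to 17 mm, from the crown down to 116 mm) and a back leg (x = -17 to -11 mm) that runs down to a foot (upper face 80 mm high). The rail enters sideways, between 80 and 116 mm high, until it is in the throat; then lower. The plate cannot pass the rail from above.
- stand: Fixed wooden block 140 x 70 x 40 mm, origin at the centre of its underside. The hanger's plate stands in its slot (along its x, 12 mm wide, 118 mm long, 30 mm deep, floor 10 mm above the bench), axes parallel to the stand's, hook open to +x, which points away from the robot. Lift at least 30 mm straight up to free it.
- rail: Fixed level bar, 16 x 16 mm section, 440 mm long along its y, between two green posts (20 x 14 mm, at y = -225 and +225 mm, 192 mm tall, feet 100 x 60 x 10 mm). Origin on the bench under the bar's middle, x pointing away from the robot; top face at 190 mm. There is free room on its -x side, the robot's, to bring the hook in, hanger x along rail x.
- rail_blue (a point): Middle of the rail's top face in the blue part, at rail y = -135 mm; blue from y = -200 to -70 mm. Hook the hanger here.
- rail_top (a point): Middle of the rail's top face, 190 mm above the bench. A red stop block is clamped round the rail towards +y from here: 46 mm in x, 36 mm in y, up to 28 mm above the rail's top. Its place varies and is not reported: its face towards the blue end lies at rail y = 50 to 150 mm. Find it by touch or by eye.
- plunger (a joint): How far the yellow plate before the red stop's face is pushed in, towards rail +y, in m: 0 = out (its free face 20 mm before the stop's), 0.014 = fully in, a solid end. The plate is 40 mm in x, to 22 mm above the rail's top. Its spring is too weak to feel (0.3 N): friction of the hanger, left there, holds it in. Sliding the hanger on the rail takes up to about 6 N.
- screwdriver: Loose screwdriver lying on the bench, to be left alone. Origin at the middle of its length, below 40 mm tall.
- wrench: Loose wrench lying on the bench, to be left alone. Below 30 mm tall.
- jar: Loose amber jar, 56 mm across, 60 mm tall, on the bench, to be left alone. Origin at the centre of its underside.

How it is judged:
On the way, in this order (a step that is already met when the one before it is completed fails the run):
1. the hanger hangs on the blue end of the rail, let go, with the plunger still out (y of hook_seat in the frame of rail between -0.21 and -0.05 m and x of hook_seat in the frame of rail between -0.008 and 0.008 m and z of hook_seat in the frame of rail between 0.185 and 0.195 m and contact force between the fingers and hanger below 0.1 N and value of joint plunger below 0.002 m), for 0.2 s.
2. the hanger, still hanging, is pushed along the rail until the plunger is in (y of hook_seat in the frame of rail above 0 m and z of hook_seat in the frame of rail between 0.183 and 0.197 m and value of joint plunger above 0.01 m), for 0.1 s.
At the end, for the whole second after the job is handed in: The hanger hangs upright (within 0.1 rad) and at rest on the rail, its hook seat within 5 mm of the rail's top and 8 mm of its centre line, on the rail's +y half, holding the plunger in by more than 10 of its 14 mm (value of joint plunger above 0.01 m and y of hook_seat in the frame of rail above 0 m and x of hook_seat in the frame of rail between -0.008 and 0.008 m and z of hook_seat in the frame of rail between 0.185 and 0.195 m and angle between hanger's own z axis and vertical below 0.1 rad and linear speed of hanger below 0.02 m/s); the robot touches nothing.
It fails at once if on the way along the rail or at the stop, the hanger is gripped or rammed (over 35 N between fingers and hanger while it hangs on the rail beyond the blue part) (y of hook_seat in the frame of rail above -0.04 m and x of hook_seat in the frame of rail between -0.02 and 0.02 m and z of hook_seat in the frame of rail between 0.18 and 0.2 m and contact force between the fingers and hanger above 35 N).
It fails at once if the screwdriver is moved more than 20 mm (distance of screwdriver from where it was at the start of the episode above 0.02 m).
It fails at once if the wrench is moved more than 20 mm (distance of wrench from where it was at the start of the episode above 0.02 m).
It fails at once if the jar is moved more than 20 mm (distance of jar from where it was at the start of the episode above 0.02 m).
It also fails if it takes over 72 s, if anything falls off the work surface, if the arm or the gripper's body presses on something with over 40 N, if the wrist force passes 120 N, or if a joint passes its speed limit or range.

## Working session

There is one attempt and no reset: what is moved stays moved. The work goes in short steps, each a Python script; the robot and the scene stay as the last script left them, time stands still between calls to the robot, and variables do not carry over. Pictures are saved under pics/ and viewed, and the job is handed in when it is done.

```bash
ls; mkdir -p pics
python3 - <<'E'
from bench import env, move_gripper, camera, camera_params, find_in
import cv2, numpy as np
for n in ["scene","side"]:
    im,d=camera(n); cv2.imwrite(f"pics/{n}0.png",im); np.save(f"{n}0.npy",d)
    p=camera_params(n); print(n,np.round(p["camera_matrix"],1).tolist(),p["distortion"],np.round(p["extrinsics"],3).tolist())
    for t in ["hanger","grip_tab","hook_seat","stand","rail","plunger","screwdriver","wrench","jar"]:
        print(t,[(np.round(r["bbox"]).tolist(),round(r["conf"],2)) for r in find_in(t,n)[:2]])
print(env.current_time_s())
E
```

```text
pics
scene [[449.0, 0.0, 321.5], [0.0, 449.0, 205.1], [0.0, 0.0, 1.0]] [0.04405249 0.         0.         0.         0.        ] [[-0.543, -0.564, 0.623, 1.14], [0.84, -0.37, 0.397, 0.347], [0.007, 0.738, 0.674, 0.749], [0.0, 0.0, 0.0, 1.0]]
hanger [([265.0, 149.0, 26.0, 74.0], 0.86)]
grip_tab [([263.0, 145.0, 24.0, 75.0], 0.74)]
hook_seat [([266.0, 145.0, 25.0, 70.0], 0.78)]
stand [([265.0, 177.0, 45.0, 45.0], 0.7)]
rail [([403.0, 258.0, 246.0, 202.0], 0.77), ([263.0, 145.0, 20.0, 70.0], 0.72)]
plunger [([424.0, 222.0, 13.0, 28.0], 0.45), ([403.0, 259.0, 245.0, 203.0], 0.27)]
screwdriver []
wrench [([196.0, 249.0, 82.0, 43.0], 0.84), ([403.0, 259.0, 245.0, 205.0], 0.75)]
jar [([366.0, 216.0, 26.0, 30.0], 0.87)]
side [[395.8, 0.0, 322.3], [0.0, 395.8, 194.8], [0.0, 0.0, 1.0]] [-0.09410903  0.          0.          0.          0.        ] [[-0.9, 0.243, -0.361, 0.236], [-0.434, -0.455, 0.777, 0.715], [0.025, 0.856, 0.516, 0.614], [0.0, 0.0, 0.0, 1.0]]
hanger [([405.0, 168.0, 42.0, 59.0], 0.92), ([285.0, 268.0, 170.0, 211.0], 0.18)]
grip_tab [([405.0, 168.0, 34.0, 55.0], 0.57)]
hook_seat [([402.0, 167.0, 37.0, 56.0], 0.61)]
stand [([403.0, 198.0, 50.0, 28.0], 0.92)]
rail [([285.0, 267.0, 170.0, 209.0], 0.81)]
plunger [([286.0, 221.0, 15.0, 28.0], 0.6), ([404.0, 168.0, 40.0, 57.0], 0.55)]
screwdriver [([334.0, 338.0, 84.0, 56.0], 0.6)]
wrench [([312.0, 183.0, 44.0, 24.0], 0.67)]
jar [([368.0, 257.0, 23.0, 35.0], 0.91), ([402.0, 199.0, 49.0, 30.0], 0.63)]
1.0
```

View pics/scene0.png

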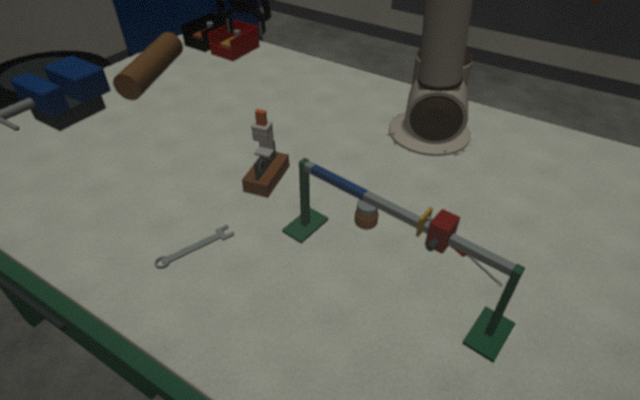

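View pics/side0.png

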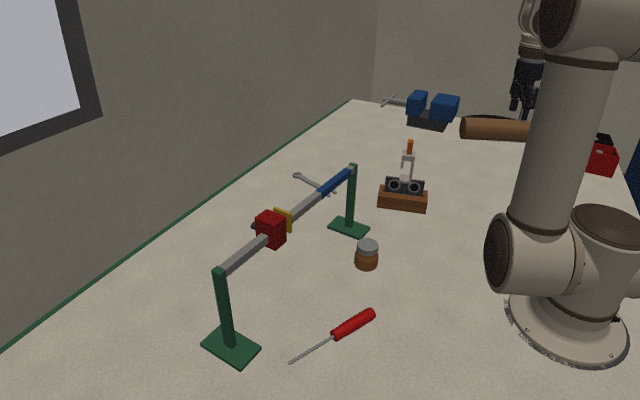

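The scene picture shows the hanger in its stand at (265,149), with the rail from the blue-end post top (305,163) to the far post top (518,270). The red stop is at (443,232) with the plunger before it at (425,222). In the side picture the same post tops are at (352,166) and (220,270), the tab is at (409,146), the jar at (367,255), and the screwdriver lies on the robot's side of the rail.

```bash
cat > h.py <<'E'
from bench import env, move_gripper, camera, camera_params, find_in
import cv2, numpy as np
def cloud(d,p):
    K=np.array(p["camera_matrix"]);D=np.array(p["distortion"],float);E=np.array(p["extrinsics"])
    v,u=np.mgrid[0:d.shape[0],0:d.shape[1]]
    uv=np.stack([u.ravel(),v.ravel()],1).astype(np.float64)
    n=cv2.undistortPoints(uv[:,None],K,D)[:,0]
    z=d.ravel()
    P=np.stack([n[:,0]*z,-n[:,1]*z,-z],1)@E[:3,:3].T+E[:3,3]
    P[z==0]=np.nan
    return P.reshape(d.shape+(3,))
def project(P,p):
    K=np.array(p["camera_matrix"]);D=np.array(p["distortion"],float);E=np.array(p["extrinsics"])
    c=(np.atleast_2d(P)-E[:3,3])@E[:3,:3]
    return cv2.projectPoints((c*[1,-1,-1])[:,None],np.zeros(3),np.zeros(3),K,D)[0][:,0]
E
python3 - <<'E'
from h import *
R={"tab":(lambda h,s,v:(h>3)&(h<15)&(s>150)&(v>90)),
"blue":(lambda h,s,v:(h>105)&(h<128)&(s>100)&(v>40)),
"red":(lambda h,s,v:((h<4)|(h>175))&(s>150)&(v>50)),
"yellow":(lambda h,s,v:(h>18)&(h<32)&(s>130)&(v>60)),
"green":(lambda h,s,v:(h>55)&(h<90)&(s>80))}
W={"scene":{"tab":(250,100,275,125),"blue":(305,155,370,205),"red":(425,205,465,250),"yellow":(415,203,440,238),"green":(280,155,530,360)},
"side":{"tab":(398,133,420,155),"blue":(315,160,360,200),"red":(250,205,290,250),"yellow":(268,200,295,235),"green":(195,155,375,370)}}
for n in ["scene","side"]:
    im=cv2.imread(f"pics/{n}0.png");d=np.load(f"{n}0.npy");P=cloud(d,camera_params(n))
    hsv=cv2.cvtColor(im,cv2.COLOR_BGR2HSV).astype(int)
    for k,(a,b,c,e) in W[n].items():
        m=np.zeros(im.shape[:2],bool);m[b:e,a:c]=1
        m&=R[k](hsv[...,0],hsv[...,1],hsv[...,2])&np.isfinite(P[...,0])
        Q=P[m];
        if len(Q)<3: print(n,k,len(Q));continue
        if k=="green":
            T=Q[Q[:,2]>.03]; 
            mid=np.median(T[:,1]);mid=(T[:,1].min()+T[:,1].max())/2
            for S in (T[T[:,1]<mid],T[T[:,1]>mid]): print(n,"post",len(S),np.round(np.percentile(S,[5,50,95],axis=0),3).tolist())
        else: print(n,k,len(Q),np.round(np.percentile(Q,[3,50,97],axis=0),3).tolist())
    p=camera_params(n)
E
```

```text
scene tab 23 [[0.44, -0.277, 0.202], [0.444, -0.27, 0.204], [0.449, -0.26, 0.205]]
scene blue 308 [[0.533, -0.055, 0.189], [0.544, 0.009, 0.191], [0.554, 0.063, 0.193]]
scene red 283 [[0.549, 0.214, 0.217], [0.569, 0.229, 0.219], [0.587, 0.245, 0.22]]
scene yellow 100 [[0.549, 0.191, 0.181], [0.576, 0.194, 0.209], [0.583, 0.197, 0.214]]
scene post 28 [[0.527, -0.088, 0.065], [0.535, -0.085, 0.192], [0.542, -0.079, 0.194]]
scene post 252 [[0.577, 0.354, 0.036], [0.588, 0.361, 0.096], [0.59, 0.367, 0.194]]
side tab 59 [[0.431, -0.276, 0.169], [0.437, -0.26, 0.189], [0.444, -0.255, 0.201]]
side blue 279 [[0.526, -0.055, 0.177], [0.536, 0.012, 0.19], [0.549, 0.066, 0.192]]
side red 748 [[0.54, 0.218, 0.166], [0.552, 0.242, 0.207], [0.583, 0.248, 0.219]]
side yellow 158 [[0.54, 0.193, 0.173], [0.547, 0.197, 0.205], [0.577, 0.199, 0.212]]
side post 344 [[0.52, -0.083, 0.039], [0.527, -0.08, 0.106], [0.537, -0.077, 0.187]]
side post 797 [[0.567, 0.359, 0.041], [0.571, 0.368, 0.124], [0.584, 0.37, 0.191]]
```

Run:
```python
from h import *
Pn={};H={}
for n in ["scene","side"]:
    im=cv2.imread(f"pics/{n}0.png");d=np.load(f"{n}0.npy");Pn[n]=cloud(d,camera_params(n))
    H[n]=cv2.cvtColor(im,cv2.COLOR_BGR2HSV).astype(int)
for n in Pn:
    P=Pn[n];h=H[n]
    near=(P[...,0]>.45)&(P[...,0]<.65)&(P[...,1]>-.12)&(P[...,1]<.40)
    nongreen=~((h[...,0]>55)&(h[...,0]<90)&(h[...,1]>80))
    m=near&(P[...,2]>.186)&(P[...,2]<.195)&nongreen&((P[...,1]<.18)|(P[...,1]>.27))
    Q=P[m]; Q=Q[(Q[:,1]>-.06)&(Q[:,1]<.34)]
    # per-bin midpoint between edges
    bins=np.arange(-.06,.34,.02);ys=[];xs=[];w=[]
    for b in bins:
        S=Q[(Q[:,1]>=b)&(Q[:,1]<b+.02)]
        if len(S)>8: ys.append(S[:,1].mean());xs.append((np.percentile(S[:,0],3)+np.percentile(S[:,0],97))/2);w.append(np.ptp(S[:,0]))
    c=np.polyfit(ys,xs,1);print(n,"rail x=%.4f*y+%.4f"%tuple(c),"rms",np.std(np.polyval(c,ys)-xs),"w",np.round(np.mean(w),4),"z",np.median(Q[:,2]))
    g=near&~nongreen&(P[...,2]>.186)
    for lo,hi in((-.12,0),(.3,.4)):
        S=P[g&(P[...,1]>lo)&(P[...,1]<hi)];print(" posttop",len(S),np.round([S.min(0),S.mean(0),S.max(0)],4).tolist())
    b=near&(h[...,0]>105)&(h[...,0]<128)&(h[...,1]>100)&(P[...,2]>.17);S=P[b];print(" blue y",np.percentile(S[:,1],[1,99]))
    # stand
    m=(P[...,2]>.034)&(P[...,2]<.046)&(np.hypot(P[...,0]-.44,P[...,1]+.266)<.1)
    S=P[m];S=S[(np.abs(S[:,2]-.04)<.004)]
    r=cv2.minAreaRect(S[:,:2].astype(np.float32)*1000);print(" stand",len(S),r)
    # plate/hanger points
    m=(P[...,2]>.05)&(P[...,2]<.084)&(np.hypot(P[...,0]-.44,P[...,1]+.266)<.08)
    S=P[m];l=cv2.fitLine(S[:,:2].astype(np.float32),cv2.DIST_HUBER,0,.01,.01).ravel();print(" plate",len(S),np.round([S.min(0),S.max(0)],3).tolist(),np.arctan(l[1]/l[0]),l)
    for t in ["jar","screwdriver","wrench"]:
        env  # boxes from before
    m=(P[...,2]>.19)&(np.hypot(P[...,0]-.44,P[...,1]+.266)<.04);S=P[m];print(" tab",len(S),np.round([S.min(0),S.mean(0),S.max(0)],4).tolist())
    for k,(u,v,ww,hh) in {"scene":{"jar":(366,216,26,30),"wrench":(196,249,82,43)},"side":{"jar":(368,257,23,35),"screwdriver":(334,338,84,56)}}[n].items():
        S=P[v-hh//2:v+hh//2,u-ww//2:u+ww//2].reshape(-1,3);S=S[(S[:,2]>.008)&(S[:,2]<.075)];print(" ",k,np.round(np.percentile(S,[3,50,97],axis=0),3).tolist())
print(env.current_orientation(),env.current_tool_pos(),env.current_opening())
```

```text
scene rail x=0.1042*y+0.5421 rms 0.0001989032299065242 w 0.0199 z 0.19059171038160327
 posttop 18 [[0.5268, -0.0892, 0.1911], [0.5339, -0.0851, 0.1926], [0.5417, -0.0812, 0.1939]]
 posttop 61 [[0.5726, 0.3555, 0.1873], [0.5827, 0.3614, 0.1927], [0.59, 0.3667, 0.1952]]
 blue y [-0.05782708  0.06485476]
 stand 628 ((441.8564147949219, -269.1639404296875), (143.64193725585938, 71.6427001953125), 13.720372200012207)
 plate 187 [[0.386, -0.286, 0.05], [0.497, -0.251, 0.084]] 0.22248207 [ 0.97535276  0.2206512   0.47373673 -0.25864443]
 tab 93 [[0.4292, -0.2826, 0.19], [0.4432, -0.2681, 0.1991], [0.4506, -0.2561, 0.2062]]
  jar [[0.439, 0.007, 0.011], [0.461, 0.034, 0.039], [0.47, 0.053, 0.062]]
  wrench [[0.649, -0.289, 0.008], [0.731, -0.254, 0.009], [0.804, -0.212, 0.011]]
side rail x=0.1084*y+0.5382 rms 0.0005231775705686362 w 0.0181 z 0.1899335501971005
 posttop 18 [[0.5203, -0.087, 0.1877], [0.5274, -0.0825, 0.1913], [0.5372, -0.0763, 0.1931]]
 posttop 86 [[0.5666, 0.3554, 0.186], [0.5755, 0.3637, 0.1908], [0.5857, 0.3695, 0.1939]]
 blue y [-0.05689912  0.06716755]
 stand 439 ((437.8910217285156, -267.788818359375), (139.64828491210938, 71.3421630859375), 11.64236068725586)
 plate 374 [[0.386, -0.283, 0.05], [0.491, -0.249, 0.084]] 0.22599685 [ 0.9745712   0.22407797  0.43773258 -0.2667454 ]
 tab 37 [[0.4294, -0.2782, 0.1901], [0.4379, -0.2632, 0.1977], [0.4475, -0.2548, 0.2019]]
  jar [[0.413, 0.013, 0.011], [0.433, 0.043, 0.046], [0.459, 0.053, 0.061]]
  screwdriver [[0.368, 0.182, 0.011], [0.399, 0.234, 0.02], [0.453, 0.333, 0.026]]
[ 3.14155632e+00 -2.80327626e-06  3.46803284e-01] [ 0.18693907 -0.5172638   0.23329824] 0.08546403740587931
```

Run:
```python
from h import *
pi=np.pi
for s in(-1,1):
    for p,y in(((.44,-.268,.30),.222),((.44,-.268,.191),.222),((.44,0,.262),-.106),((.54,.0045,.262),-.106),((.553,.17,.24),-.106),((.56,.17,.212),-.106)):
        q=env.inverse_kinematics(list(p),[pi,0,y+s*pi/2]);print(s,p,None if q is None else np.round(q,2))
s=-1
env.move_to([.44-.03,-.268,.36],[pi,0,.222-pi/2])
im,d=camera("wrist");p=camera_params("wrist")
cv2.imwrite("pics/w1.png",im);np.save("w1.npy",d)
P=cloud(d,p)
h=cv2.cvtColor(im,cv2.COLOR_BGR2HSV).astype(int)
m=(P[...,2]>.19)&(np.hypot(P[...,0]-.44,P[...,1]+.266)<.05);S=P[m];print("tab",len(S),np.round([S.min(0),S.mean(0),S.max(0)],4).tolist())
if len(S)>5: print(cv2.minAreaRect(S[:,:2].astype(np.float32)*1000))
m=(np.abs(P[...,2]-.04)<.005)&(np.hypot(P[...,0]-.44,P[...,1]+.266)<.1);S=P[m];
if len(S)>5: print("stand",cv2.minAreaRect(S[:,:2].astype(np.float32)*1000))
print(env.current_time_s(),env.current_orientation())
```

```text
-1 (0.44, -0.268, 0.3) [-0.55  0.04  0.26  1.79  0.   -2.34]
-1 (0.44, -0.268, 0.191) [-0.55 -0.01 -0.    1.57  0.   -2.34]
-1 (0.44, 0, 0.262) [ 0.   -0.16 -0.01  1.72  0.   -1.46]
-1 (0.54, 0.0045, 0.262) [ 0.01  0.08  0.22  1.72  0.   -1.46]
-1 (0.553, 0.17, 0.24) [ 0.3   0.16  0.27  1.68  0.   -1.17]
-1 (0.56, 0.17, 0.212) [ 0.29  0.17  0.22  1.63  0.   -1.17]
1 (0.44, -0.268, 0.3) [-0.55  0.04  0.26  1.79  0.    0.8 ]
1 (0.44, -0.268, 0.191) [-0.55 -0.01 -0.    1.57  0.    0.8 ]
1 (0.44, 0, 0.262) [ 0.   -0.16 -0.01  1.72  0.    1.68]
1 (0.54, 0.0045, 0.262) [0.01 0.08 0.22 1.72 0.   1.69]
1 (0.553, 0.17, 0.24) [0.3  0.16 0.27 1.68 0.   1.98]
1 (0.56, 0.17, 0.212) [0.29 0.17 0.22 1.63 0.   1.97]
tab 29394 [[0.3928, -0.2926, 0.1903], [0.4444, -0.2714, 0.4344], [0.4866, -0.2413, 0.4607]]
((438.4384460449219, -268.15399169921875), (95.2310562133789, 30.430072784423828), 22.287988662719727)
stand ((440.03369140625, -270.23626708984375), (139.93112182617188, 69.73413848876953), 12.818376541137695)
4.3333 [ 3.14144194e+00  1.33847654e-04 -1.34925845e+00]
```

View pics/w1.png

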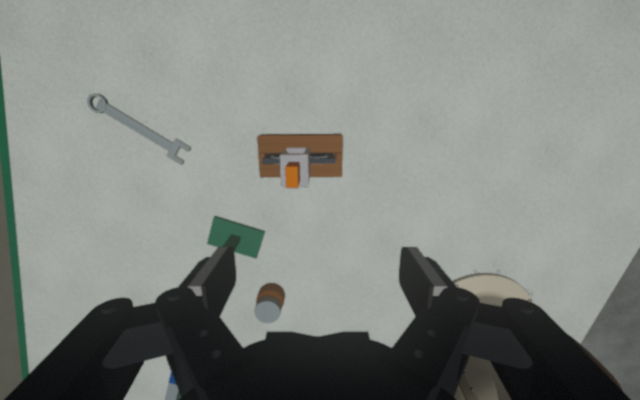

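The wrist picture shows the stand at (300,156) with the orange tab at (292,177) above the white crown. The fingers are open on either side below.

Run:
```python
from h import *
im=cv2.imread("pics/w1.png");d=np.load("w1.npy");P=cloud(d,camera_params("wrist"))
h=cv2.cvtColor(im,cv2.COLOR_BGR2HSV).astype(int)
for nm,lo,hi in(("tab",.195,.212),("crown",.158,.173)):
    m=(P[...,2]>lo)&(P[...,2]<hi)&(np.hypot(P[...,0]-.44,P[...,1]+.266)<.05);S=P[m];print(nm,len(S),np.round([S.min(0),S.mean(0),S.max(0)],4).tolist())
    if len(S)>5: print(cv2.minAreaRect(S[:,:2].astype(np.float32)*1000))
```

```text
tab 285 [[0.4311, -0.2833, 0.1964], [0.4399, -0.2713, 0.2019], [0.4489, -0.2581, 0.2038]]
((439.9233703613281, -270.8588562011719), (13.538087844848633, 23.13094139099121), 12.143237113952637)
crown 595 [[0.4199, -0.2932, 0.1582], [0.4394, -0.2749, 0.1659], [0.4603, -0.2474, 0.1714]]
((440.14276123046875, -270.2169494628906), (34.05113220214844, 40.11771774291992), 12.966586112976074)
```

Run:
```python
from h import *
pi=np.pi
print("cam rel",camera_params("wrist")["extrinsics"][:3,3]-np.array(env.current_tool_pos()))
env.move_to([.53,.17,.38],[pi,0,-.106-pi/2])
im,d=camera("wrist");p=camera_params("wrist")
cv2.imwrite("pics/w2.png",im)
P=cloud(d,p);h=cv2.cvtColor(im,cv2.COLOR_BGR2HSV).astype(int)
near=(P[...,0]>.49)&(P[...,0]<.64)&(P[...,1]>-.12)&(P[...,1]<.40)
ng=~((h[...,0]>55)&(h[...,0]<90)&(h[...,1]>80))
Q=P[near&ng&(abs(P[...,2]-.19)<.006)&((P[...,1]<.18)|(P[...,1]>.27))]
ys=[];xs=[]
for b in np.arange(-.06,.34,.02):
    S=Q[(Q[:,1]>=b)&(Q[:,1]<b+.02)]
    if len(S)>20: ys.append(S[:,1].mean());xs.append((np.percentile(S[:,0],3)+np.percentile(S[:,0],97))/2)
c=np.polyfit(ys,xs,1);print(c,np.std(np.polyval(c,ys)-xs),np.median(Q[:,2]),np.round(ys,3),np.round(xs,4))
def st(n,m):
    S=P[near&m]; 
    if len(S)>5: print(n,len(S),np.round(np.percentile(S,[2,50,98],axis=0),4).tolist())
st("blue",(h[...,0]>105)&(h[...,0]<128)&(h[...,1]>100)&(P[...,2]>.17)&(P[...,2]<.2))
st("yellow",(h[...,0]>18)&(h[...,0]<32)&(h[...,1]>130)&(P[...,2]>.205)&(P[...,2]<.22))
st("red",((h[...,0]<4)|(h[...,0]>175))&(h[...,1]>150)&(P[...,2]>.21)&(P[...,2]<.23))
st("green",~ng&(P[...,2]>.18)&(P[...,2]<.2))
print(env.current_time_s())
```

```text
cam rel [ 0.01690497 -0.07123603  0.14065177]
[0.10625439 0.54023082] 0.0001626016833221179 0.19032370820718364 [-0.01   0.01   0.03   0.05   0.07   0.09   0.11   0.13   0.15   0.17
  0.275  0.29   0.31   0.329] [0.5396 0.5414 0.5431 0.5455 0.5477 0.5498 0.5518 0.5539 0.5562 0.5584
 0.5694 0.5709 0.5733 0.5754]
blue 1349 [[0.5327, -0.0178, 0.1887], [0.5429, 0.0214, 0.1904], [0.5527, 0.0659, 0.1922]]
yellow 189 [[0.5433, 0.1895, 0.2054], [0.561, 0.1927, 0.2121], [0.579, 0.1975, 0.2135]]
red 931 [[0.5442, 0.2111, 0.2163], [0.5647, 0.2267, 0.2181], [0.5849, 0.2434, 0.2196]]
green 66 [[0.5716, 0.3545, 0.191], [0.5787, 0.3597, 0.1923], [0.5861, 0.3643, 0.1934]]
6.05
```

View pics/w2.png

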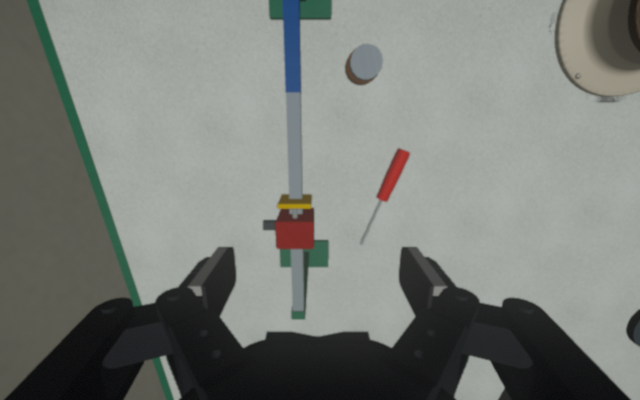

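The wrist picture shows the rail running straight from the top (292,0) to (298,315), with the yellow plunger at (295,203) and the red stop at (295,228). The line fit agrees with the mean of the two fixed cameras. Next I grasp and lift.

```bash
cat >> h.py <<'E'
pi=np.pi
YH=.2235; YR=-.1059
O=np.array([.5402+.1063*.1385,.1385]); ex=np.array([np.cos(YR),np.sin(YR)]); ey=np.array([-np.sin(YR),np.cos(YR)])
def rw(x,y,z): q=O+ex*x+ey*y; return [float(q[0]),float(q[1]),float(z)]
def wr(p): v=np.array(p[:2])-O; return np.round([v@ex,v@ey,p[2]],4)
OR=[pi,0,YR-pi/2]
E
python3 - <<'E'
from h import *
o=[pi,0,YH-pi/2]
env.move_to([.440,-.2703,.30],o)
print(env.current_ft_force())
env.move_l([.440,-.2703,.191],vel=.12)
move_gripper(0.0)
print("op",env.current_opening(),env.current_ft_force(),env.current_wrist_torque())
env.move_l([.440,-.2703,.275],vel=.08)
print(env.current_ft_force(),env.current_wrist_torque(),env.current_tool_pos(),env.current_time_s())
for n in["side","wrist"]:
    im,d=camera(n);cv2.imwrite(f"pics/{n}3.png",im)
E
```

```text
[ 0.19094555 -0.74382803  0.93083036]
op 0.012273113170943022 [-1.79981812 -0.55584705  2.66542984] [-0.08261303  0.42685328 -0.00952369]
[-0.1500002  -0.29524385 -4.96382134] [-0.06002141  0.0703961  -0.0490779 ] [ 0.43986685 -0.27022966  0.27439011] 10.6417
```

View pics/side3.png

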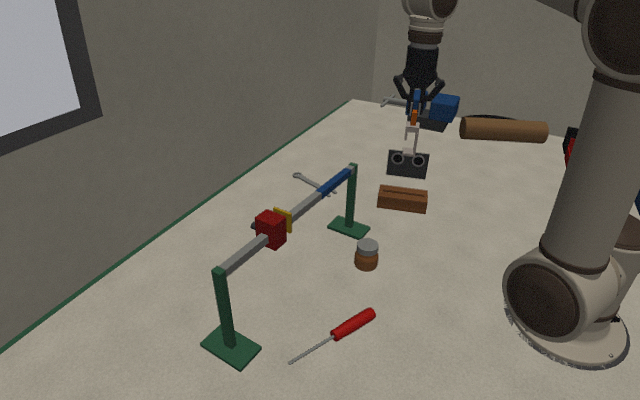

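View pics/wrist3.png

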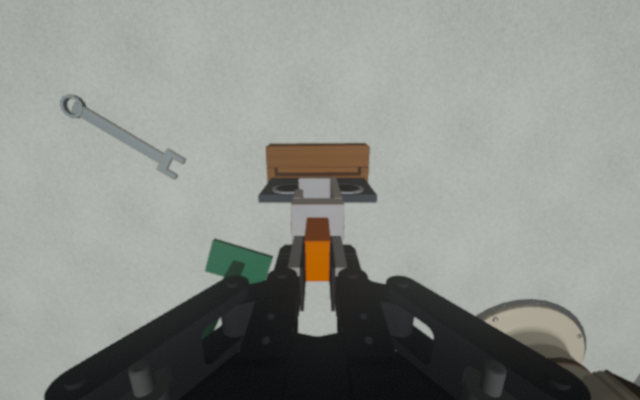

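The side picture shows the hanger held level and clear of the stand at (410,150). The wrist picture shows the tab between the pads at (317,250).

Run:
```python
from h import *
env.move_l([.40,-.20,.275],vel=.15)
env.move_to(rw(-.12,-.125,.275),OR)
env.move_l(rw(-.12,-.125,.265),vel=.1)
env.move_l(rw(-.06,-.125,.265),vel=.1)
print(wr(env.current_tool_pos()),env.current_ft_force(),env.current_time_s())
for n in["side","wrist","scene"]:
    im,d=camera(n);cv2.imwrite(f"pics/{n}4.png",im)
    P=cloud(d,camera_params(n));h=cv2.cvtColor(im,cv2.COLOR_BGR2HSV).astype(int)
    V=P.reshape(-1,3).copy();hh=h.reshape(-1,3)
    V[:,:2]=np.stack([(V[:,:2]-O)@ex,(V[:,:2]-O)@ey],1)
    m=(np.abs(V[:,0]+.06)<.07)&(np.abs(V[:,1]+.125)<.03)
    for nm,lo,hi in(("crown",.235,.243),("plate",.1,.158)):
        S=V[m&(V[:,2]>lo)&(V[:,2]<hi)]
        if len(S)>9: print(n,nm,len(S),np.round(np.percentile(S,[2,50,98],axis=0),4).tolist(),cv2.minAreaRect(S[:,:2].astype(np.float32)*1000))
```

```text
[-0.0603 -0.1251  0.265 ] [ 0.10093266  0.01782297 -5.11436835] 13.3417
side crown 140 [[-0.0782, -0.1441, 0.2355], [-0.0681, -0.1143, 0.2398], [-0.0452, -0.1044, 0.2422]] ((-61.3729248046875, -125.0137710571289), (35.14641189575195, 42.656314849853516), 4.163997650146484)
side plate 930 [[-0.116, -0.1249, 0.1014], [-0.0677, -0.1218, 0.1281], [-0.0088, -0.1191, 0.157]] ((-62.10774230957031, -122.75279235839844), (107.03015899658203, 37.68699264526367), 17.455272674560547)
wrist crown 1374 [[-0.0762, -0.1448, 0.2364], [-0.0597, -0.1377, 0.2401], [-0.0432, -0.1238, 0.2416]] ((-59.7899169921875, -131.28280639648438), (34.04057312011719, 27.777070999145508), 0.5300624370574951)
wrist plate 934 [[-0.113, -0.1445, 0.1032], [-0.0515, -0.1287, 0.1392], [-0.0069, -0.1281, 0.1576]] ((-60.09699630737305, -136.346435546875), (109.16374969482422, 16.659223556518555), 0.06623107194900513)
scene crown 175 [[-0.0744, -0.1434, 0.2354], [-0.0484, -0.1161, 0.2403], [-0.04, -0.1042, 0.2424]] ((-57.079315185546875, -124.48936462402344), (36.99519348144531, 41.50971221923828), 0.631287157535553)
scene plate 337 [[-0.112, -0.1287, 0.1012], [-0.0264, -0.1213, 0.1237], [-0.0033, -0.119, 0.1569]] ((-57.997745513916016, -120.40158081054688), (33.45001983642578, 110.42601013183594), 75.58868408203125)
```

View pics/wrist4.png

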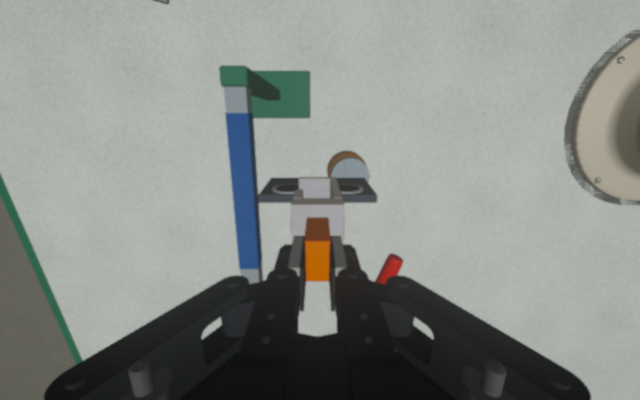

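View pics/side4.png

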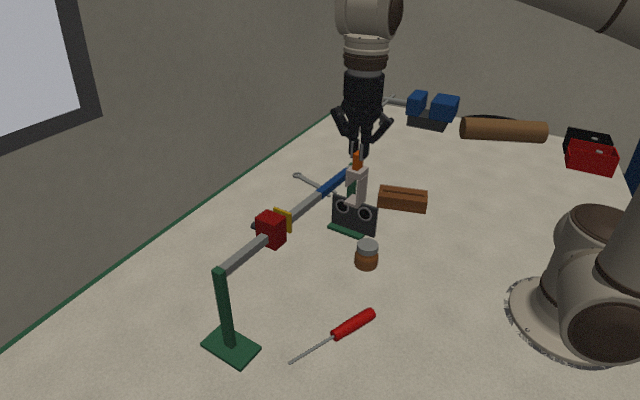

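The pictures show the hanger square to the rail on the robot's side, with the crown top at 0.240 m as intended and the crown centre at rail x = -60 mm. Next I insert and lower it.

Run:
```python
from h import *
env.move_l(rw(0,-.125,.265),vel=.06)
print(wr(env.current_tool_pos()),env.current_ft_force())
env.move_l(rw(0,-.125,.235),vel=.06)
f=env.current_ft_force();print(f)
z=.235
while z>.2275:
    z-=.001; env.move_l(rw(0,-.125,z),vel=.03)
    f=env.current_ft_force(); print(round(z,4),np.round(f,2))
    if f[2]>-2: break
print(wr(env.current_tool_pos()),env.current_wrist_torque(),env.current_time_s())
for n in["side","scene"]:
    im,d=camera(n);cv2.imwrite(f"pics/{n}5.png",im)
```

```text
[-2.000e-04 -1.250e-01  2.651e-01] [ 0.29741531 -0.48175649 -6.01436894]
[ 0.66975639 -0.8245389  -5.2849974 ]
0.234 [ 0.91 -1.04 -5.07]
0.233 [ 0.46 -0.1  -5.16]
0.232 [-0.43  0.47 -4.81]
0.231 [ 0.05 -0.03 -3.18]
0.23 [-2.7  -0.    5.58]
[ 1.000e-04 -1.250e-01  2.311e-01] [-0.04689286  0.41763059  0.01193899] 16.5417
```

View pics/side5.png

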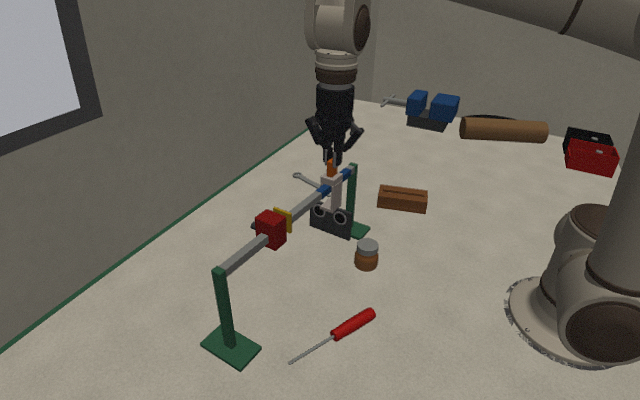

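The side picture shows the hook on the blue part at (328,190), and the seating force was felt at the expected height. Next I release and measure.

```bash
cat >> h.py <<'E'
def look(y0,tag,names=("side","scene")):
    for n in names:
        im,d=camera(n);cv2.imwrite(f"pics/{n}{tag}.png",im)
        P=cloud(d,camera_params(n));hh=cv2.cvtColor(im,cv2.COLOR_BGR2HSV).astype(int).reshape(-1,3)
        V=P.reshape(-1,3).copy();V[:,:2]=np.stack([(V[:,:2]-O)@ex,(V[:,:2]-O)@ey],1)
        white=(hh[:,1]<60)&(hh[:,2]>60)
        ye=(hh[:,0]>18)&(hh[:,0]<32)&(hh[:,1]>130)&(abs(V[:,0])<.04)&(V[:,2]>.18)&(V[:,2]<.22)
        rd=((hh[:,0]<4)|(hh[:,0]>175))&(hh[:,1]>150)&(abs(V[:,0])<.04)&(V[:,2]>.2)&(V[:,2]<.225)
        orr=(hh[:,0]>3)&(hh[:,0]<15)&(hh[:,1]>150)&(abs(V[:,0])<.04)&(V[:,2]>.205)&(V[:,2]<.25)
        near=(abs(V[:,0])<.03)&(abs(V[:,1]-y0)<.04)
        for nm,m in(("crown",near&white&(V[:,2]>.199)&(V[:,2]<.212)),("tab",orr),("plate",(abs(V[:,0])<.07)&(abs(V[:,1]-y0)<.03)&(V[:,2]>.045)&(V[:,2]<.13)),("yellow",ye),("red",rd)):
            S=V[m]
            if len(S)>5: print(n,nm,len(S),np.round(np.percentile(S,[2,50,98],axis=0),3).tolist())
E
python3 - <<'E'
from h import *
env.move_l(rw(0,-.125,.2312),vel=.03)
move_gripper(.05)
env.pause(.3);print(env.current_ft_force(),env.current_opening())
env.move_l(rw(0,-.125,.29),vel=.1)
print(env.current_ft_force())
env.pause(.3)
look(-.125,"6");print(env.current_time_s())
E
```

```text
[-0.10532541  0.48307592  0.71645442] 0.0497288295448237
[ 0.35580786  0.32458171 -0.01414062]
side crown 133 [[-0.018, -0.144, 0.199], [-0.009, -0.112, 0.205], [0.015, -0.104, 0.207]]
side tab 198 [[-0.024, -0.132, 0.207], [-0.006, -0.115, 0.224], [0.009, 0.108, 0.243]]
side plate 1113 [[-0.055, -0.128, 0.053], [-0.01, -0.122, 0.09], [0.05, -0.107, 0.129]]
side yellow 138 [[-0.021, 0.054, 0.183], [-0.013, 0.057, 0.206], [0.017, 0.059, 0.213]]
side red 460 [[-0.025, 0.077, 0.201], [-0.007, 0.099, 0.217], [0.018, 0.109, 0.219]]
scene crown 206 [[-0.013, -0.143, 0.199], [0.012, -0.115, 0.206], [0.02, -0.105, 0.209]]
scene tab 174 [[-0.013, -0.133, 0.214], [0.008, -0.117, 0.229], [0.024, 0.107, 0.244]]
scene plate 841 [[-0.049, -0.136, 0.053], [0.019, -0.121, 0.092], [0.057, -0.106, 0.13]]
scene yellow 95 [[-0.014, 0.054, 0.181], [0.013, 0.057, 0.21], [0.022, 0.059, 0.214]]
scene red 278 [[-0.016, 0.077, 0.216], [0.004, 0.092, 0.219], [0.023, 0.107, 0.22]]
18.7833
```

View pics/side6.png

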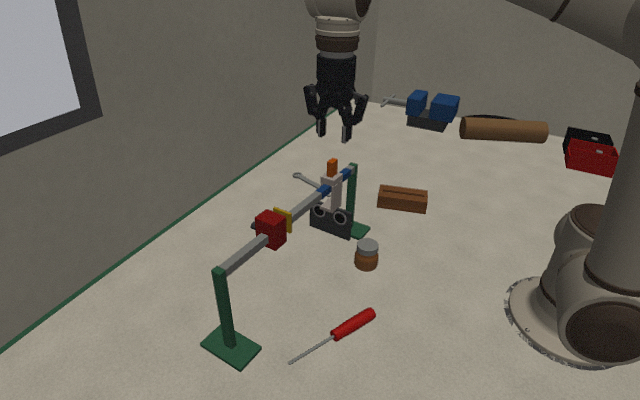

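View pics/scene6.png

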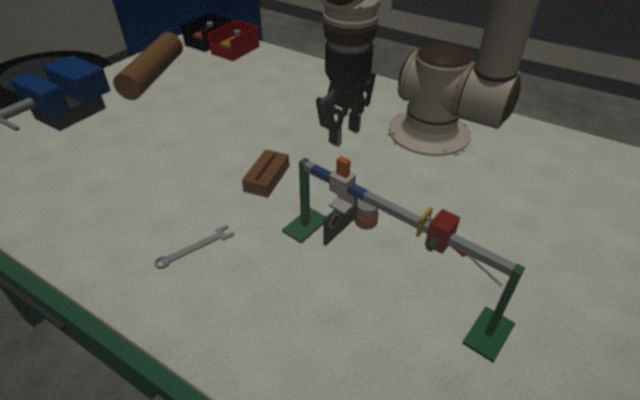

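The pictures show the hanger hanging freely on the blue part at (340,190) in the scene view, with the plunger still out. The measured crown is at rail y = -124 mm, and the plunger's face is at about +53 mm. Next comes the push with closed fingers, low on the crown.

Run:
```python
from h import *
env.move_l(rw(0,-.175,.29),vel=.12)
move_gripper(0)
print(env.current_opening())
env.move_l(rw(0,-.175,.225),vel=.1)
env.move_l(rw(0,-.175,.216),vel=.03)
f0=np.array(env.current_ft_force());print(f0,wr(env.current_tool_pos()))
y=-.175
while y<-.10:
    y+=.005; env.move_l(rw(0,y,.216),vel=.03)
    f=np.array(env.current_ft_force())-f0
    print(round(y,3),"fy",round(float(f[:2]@ey),2),"fx",round(float(f[:2]@ex),2),"fz",round(f[2],2))
    if f[:2]@ey<-14: break
look(-.07,"7");print(env.current_time_s())
```

```text
0.00022427388501594032
[-0.2138279  -0.04339884  0.46570638] [-1.000e-04 -1.750e-01  2.159e-01]
-0.17 fy 0.1 fx -0.13 fz 0.15
-0.165 fy -0.4 fx 0.21 fz -0.76
-0.16 fy 0.53 fx -0.12 fz -0.24
-0.155 fy 0.33 fx -0.19 fz -0.71
-0.15 fy -0.36 fx 0.34 fz -0.2
-0.145 fy 0.43 fx -0.2 fz -0.12
-0.14 fy -0.62 fx 0.57 fz 0.13
-0.135 fy 0.29 fx -0.1 fz -1.16
-0.13 fy -0.29 fx -0.02 fz 0.49
-0.125 fy 0.68 fx 0.23 fz -0.82
-0.12 fy 0.52 fx 0.26 fz -0.25
-0.115 fy 0.2 fx -0.08 fz -0.72
-0.11 fy 0.24 fx 0.9 fz -0.48
-0.105 fy 0.32 fx 0.96 fz -0.82
-0.1 fy -0.17 fx 0.1 fz -0.61
side crown 143 [[-0.018, -0.095, 0.199], [-0.009, -0.063, 0.206], [0.016, -0.056, 0.207]]
side tab 236 [[-0.024, -0.087, 0.207], [-0.006, -0.067, 0.224], [0.01, 0.109, 0.243]]
side plate 1164 [[-0.055, -0.08, 0.052], [-0.01, -0.073, 0.09], [0.051, -0.058, 0.129]]
side yellow 140 [[-0.022, 0.054, 0.182], [-0.013, 0.058, 0.207], [0.017, 0.06, 0.213]]
side red 454 [[-0.024, 0.077, 0.201], [-0.007, 0.099, 0.217], [0.019, 0.109, 0.219]]
scene crown 217 [[-0.013, -0.095, 0.2], [0.013, -0.068, 0.206], [0.02, -0.056, 0.209]]
scene tab 225 [[-0.013, -0.086, 0.214], [0.008, -0.071, 0.229], [0.022, 0.106, 0.244]]
scene plate 802 [[-0.049, -0.09, 0.053], [0.02, -0.073, 0.091], [0.057, -0.058, 0.13]]
scene yellow 94 [[-0.013, 0.054, 0.182], [0.014, 0.057, 0.209], [0.023, 0.059, 0.214]]
scene red 275 [[-0.016, 0.077, 0.217], [0.004, 0.092, 0.219], [0.023, 0.107, 0.221]]
25.9833
```

View pics/side7.png

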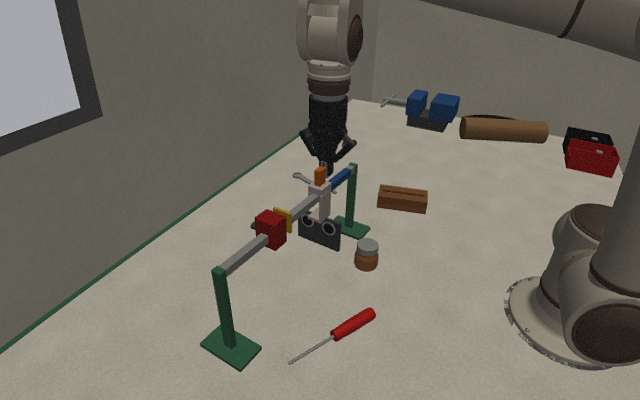

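The side picture shows the hanger upright and sliding, with the fingers behind the crown at (320,190). I keep going with the force watched.

Run:
```python
from h import *
y=-.10; f0=np.array([-.2,0,.2])
def step(dy,v):
    global y
    y+=dy; env.move_l(rw(0,y,.216),vel=v)
    f=np.array(env.current_ft_force())-f0
    return float(f[:2]@ey),float(f[:2]@ex),float(f[2])
while y<-.006:
    f=step(.008,.03)
    print(round(y,3),np.round(f,1))
    if f[0]<-12: break
look(.02,"8");print(env.current_time_s(),wr(env.current_tool_pos()))
```

```text
-0.092 [-0.3 -0.5 -0.6]
-0.084 [ 0.5 -0.7 -0. ]
-0.076 [0.2 0.4 0.1]
-0.068 [ 0.2 -0.2 -0.5]
-0.06 [-0.2  0.2  0.3]
-0.052 [0.1 0.5 0.3]
-0.044 [-0.1  0.8 -0.6]
-0.036 [-0.6  0.1 -1. ]
-0.028 [-0.   0.4 -0.8]
-0.02 [0.6 0.3 0.5]
-0.012 [0.4 0.6 0.2]
-0.004 [-0.1 -0.4 -0.3]
side crown 169 [[-0.017, 0.001, 0.199], [-0.009, 0.03, 0.206], [0.016, 0.04, 0.207]]
side tab 276 [[-0.024, 0.01, 0.207], [-0.005, 0.03, 0.224], [0.014, 0.108, 0.243]]
side plate 1088 [[-0.055, 0.016, 0.052], [-0.017, 0.023, 0.086], [0.047, 0.038, 0.129]]
side yellow 151 [[-0.021, 0.053, 0.181], [-0.013, 0.057, 0.207], [0.016, 0.059, 0.213]]
side red 452 [[-0.024, 0.077, 0.201], [-0.007, 0.1, 0.217], [0.019, 0.109, 0.219]]
scene crown 251 [[-0.011, 0.001, 0.199], [0.013, 0.027, 0.206], [0.021, 0.039, 0.209]]
scene tab 238 [[-0.005, 0.009, 0.213], [0.009, 0.023, 0.231], [0.023, 0.106, 0.244]]
scene plate 694 [[-0.042, 0.003, 0.054], [0.025, 0.023, 0.097], [0.058, 0.038, 0.13]]
scene yellow 104 [[-0.013, 0.054, 0.183], [0.015, 0.057, 0.208], [0.023, 0.059, 0.214]]
scene red 313 [[-0.016, 0.077, 0.216], [0.005, 0.092, 0.219], [0.023, 0.107, 0.221]]
31.0833 [-0.     -0.0038  0.2159]
```

View pics/side8.png

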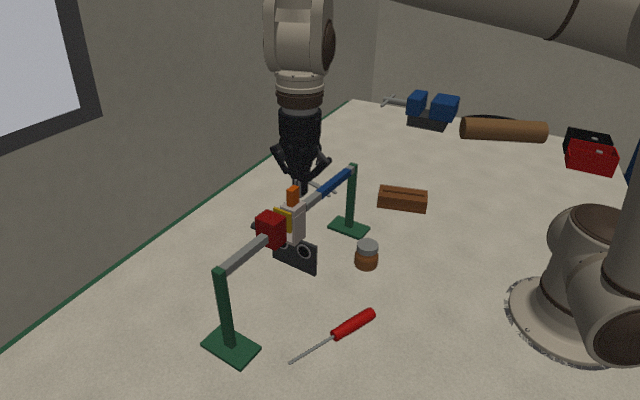

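Run:
```python
from h import *
y=-.004; f0=np.array([-.2,0,.2])
def step(dy,v):
    global y
    y+=dy; env.move_l(rw(0,y,.216),vel=v)
    f=np.array(env.current_ft_force())-f0
    return float(f[:2]@ey),float(f[:2]@ex),float(f[2])
while y<.0315:
    f=step(.004 if y<.011 else .001,.02)
    if y>.01: print(round(y,3),np.round(f,1))
    if f[0]<-6: break
look(.047,"9");print(env.current_time_s(),wr(env.current_tool_pos()))
```

```text
0.012 [-0.6  0.3  0.3]
0.013 [-2.   0.8  0.1]
0.014 [-2.3  0.3 -0.3]
0.015 [-1.2  0.1  0.6]
0.016 [-2.7 -0.5 -1.5]
0.017 [-1.6  0.2  0.4]
0.018 [-1.9  1.4  0.3]
0.019 [-2.2 -0.4  0.8]
0.02 [-2.5  0.3  0.5]
0.021 [-3.8  0.2 -0.1]
0.022 [-3.2  0.9 -0.5]
0.023 [-2.8 -0.   0.3]
0.024 [-4.2  0.4  0.7]
0.025 [-9.1 -0.8  2.1]
side crown 106 [[-0.017, 0.027, 0.2], [-0.012, 0.045, 0.206], [0.016, 0.059, 0.207]]
side tab 289 [[-0.023, 0.036, 0.207], [-0.005, 0.056, 0.226], [0.012, 0.108, 0.243]]
side plate 1173 [[-0.055, 0.043, 0.052], [-0.016, 0.049, 0.086], [0.052, 0.064, 0.128]]
side yellow 7 [[-0.022, 0.066, 0.183], [-0.02, 0.069, 0.192], [-0.02, 0.071, 0.211]]
side red 442 [[-0.024, 0.077, 0.201], [-0.007, 0.099, 0.217], [0.018, 0.109, 0.219]]
scene crown 211 [[-0.011, 0.028, 0.2], [0.015, 0.048, 0.206], [0.022, 0.064, 0.209]]
scene tab 267 [[-0.008, 0.037, 0.212], [0.009, 0.052, 0.229], [0.024, 0.106, 0.244]]
scene plate 629 [[-0.041, 0.032, 0.053], [0.028, 0.049, 0.099], [0.058, 0.064, 0.13]]
scene yellow 49 [[-0.013, 0.067, 0.181], [0.019, 0.069, 0.211], [0.022, 0.071, 0.214]]
scene red 312 [[-0.016, 0.077, 0.216], [0.004, 0.092, 0.219], [0.024, 0.107, 0.22]]
35.8333 [0.     0.0241 0.2162]
```

View pics/side9.png

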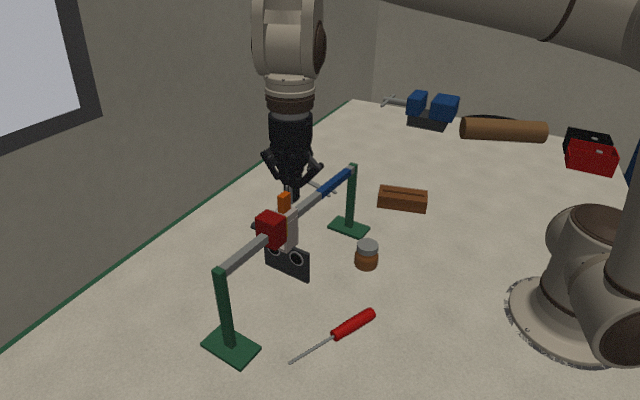

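The side picture shows the hanger upright against the stop at (285,215). The force rose to 9 N at the solid end, and the yellow plate's face moved by about 13 mm. I back off and look again.

Run:
```python
from h import *
env.move_l(rw(0,-.005,.216),vel=.03)
env.move_l(rw(0,-.02,.32),vel=.1)
env.pause(.5)
print(env.current_ft_force())
look(.047,"10");print(env.current_time_s())
```

```text
[ 0.83999135 -0.01211002 -0.18738241]
side crown 108 [[-0.017, 0.027, 0.2], [-0.013, 0.045, 0.206], [0.016, 0.059, 0.207]]
side tab 266 [[-0.024, 0.038, 0.207], [-0.005, 0.056, 0.226], [0.006, 0.108, 0.243]]
side plate 1184 [[-0.054, 0.043, 0.051], [-0.016, 0.05, 0.086], [0.052, 0.064, 0.128]]
side yellow 9 [[-0.023, 0.066, 0.182], [-0.021, 0.067, 0.19], [-0.02, 0.073, 0.211]]
side red 462 [[-0.024, 0.078, 0.201], [-0.007, 0.099, 0.217], [0.018, 0.109, 0.219]]
scene crown 213 [[-0.012, 0.028, 0.2], [0.015, 0.049, 0.206], [0.021, 0.064, 0.209]]
scene tab 237 [[-0.014, 0.038, 0.213], [0.009, 0.052, 0.229], [0.023, 0.107, 0.244]]
scene plate 654 [[-0.041, 0.031, 0.053], [0.027, 0.05, 0.099], [0.058, 0.064, 0.13]]
scene yellow 47 [[-0.016, 0.068, 0.181], [0.017, 0.07, 0.212], [0.022, 0.071, 0.214]]
scene red 291 [[-0.017, 0.077, 0.217], [0.004, 0.091, 0.219], [0.023, 0.107, 0.22]]
38.7833
```

View pics/scene10.png

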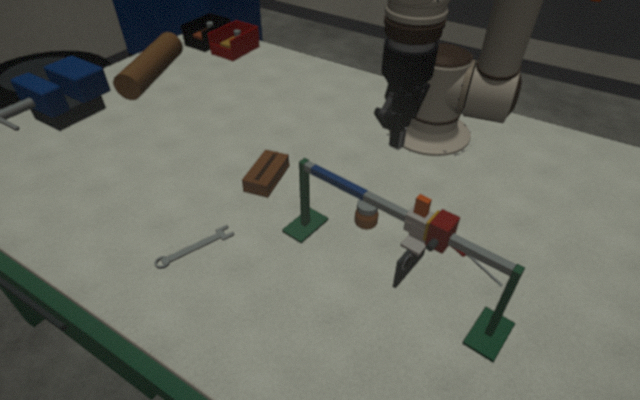

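View pics/side10.png

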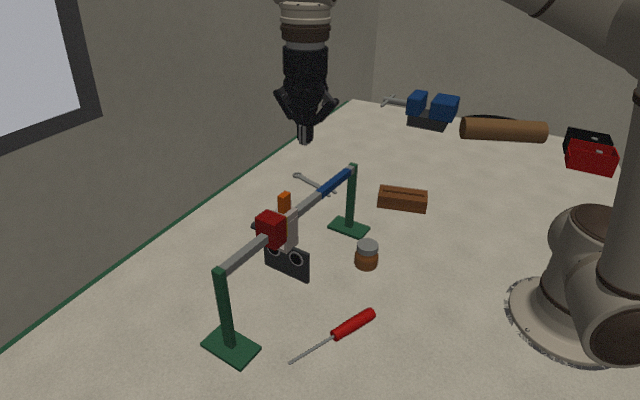

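Both pictures show the hanger hanging upright against the stop at (415,230) in the scene view, unmoved after the fingers left. The yellow plate is still pushed in, and the jar, wrench and screwdriver are where they were. I hand in.

```bash
python3 -c "
from bench import env
env.finish_job(); print(env.current_time_s())"
```

```text
the job is handed in; nothing more can be done
the job is handed in; nothing more can be done
```

The hanger is off the stand and hanging on the rail against the red stop, holding the plunger in. I handed the job in just after 38.8 s; no verdict is reported.

- **Hooking:** I lifted it by the tab, hooked it on the blue part at about rail y = -0.125 m and let go. The plunger was still out at that point.
- **Pushing:** I slid it along with closed fingers low on the crown. The force read at most about 4 N between steps, then rose to 9 N at the solid end.
- **Last checks, fingers clear:** The hook seat is at about rail y = +0.047 m, with the crown top at 0.206 m as it should be when seated. The hanger is upright in both pictures and had not moved since the push.
- **Plunger:** Its plate moved in by about 13 to 14 mm, judged from the depth pictures.
- **Bench items:** The jar, screwdriver and wrench look unmoved in the pictures.

Two things disagreed:
- **Camera offset:** The scene and side cameras differed by about 4 mm in x at the rail. The wrist camera agreed with their mean, so I used that.
- **Finger contact:** The fingers met the crown about 6 mm later than their stated pad width implied. I relied on the felt force and the pictures for the end position instead.

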